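# Open the spice caddy and present the squat jar

## Task

Lower the hinged front of the wooden spice caddy gently, without letting it fall, all the way down onto its stop and leave it there. Then turn the carousel by the knob in its middle until the one squat, wide jar faces straight out of the open front, without touching the jars or shifting the things standing around. Finish still gripping the knob and holding the turntable still: do not let go at the end.

Things in the scene. Friction and masses are not known exactly. Their poses are not given: they have to be found in the camera images.
- caddy: Low open-topped wooden caddy, fixed: 240 mm wide; side and back walls 8 mm thick, 67 mm high. Origin at worktop level on the turntable's axis; -x points out of the front (roughly to the robot), y runs along the front, z up. Hinged front at x = -125 mm, back wall's outer face at x = +107 mm, side walls' at y = +-120 mm.
- front (a joint): Drop-down front, a panel 222 mm wide, 55 high, 8 thick, about 0.12 kg. Hinge along the caddy's y at its x = -125 mm, 12 mm above the worktop. 0 = upright, grows as the top swings out and down (to the caddy's -x), 1.2 rad = on its stop, where it stays. Starts at 0 to 0.12. Light hinge: past about 0.3 rad it falls unless held.
- tab (a point): Grip point of the steel finger tab at the middle of the front's top edge, 76 mm from the hinge axis. The tab is 26 mm wide along the caddy's y, 10 thick, and stands 40 mm above the panel (55 to 95 mm from the hinge). Its narrow sides face the caddy's +-y: it can pivot between fingers that close on them along y. Site z: from hinge to tab end.
- turntable (a joint): Angle of the carousel about its vertical axis, counter-clockwise from above positive; turns endlessly, very lightly (it coasts a little). At 0 or any whole turn (6.283) the squat jar faces straight out of the front. Starts at 0.9 to 5.38. Wooden disc 184 mm across, upper face 26 mm above the worktop.
- knob: Round dark steel knob on a thin post (12 mm) at the turntable's axis, turns with the turntable: 40 mm across, 40 mm high, from 150 to 190 mm above the worktop, so it stands above all the jars. Origin: centre of its underside.
- knob_mid (a point): Centre of the knob, half-way up, 170 mm above the worktop, on the turntable's axis.
- squat_jar: The squat, wide jar on the turntable, 59 mm across and 86 mm tall (top 112 mm above the worktop), lower and wider than the other three; fixed in its collar, axis 58 mm from the turntable's axis. Origin: centre of its underside.
- slim_jar_1: Slim round spice jar with a dark screw cap, 41 mm across, 105 mm tall, fixed in its collar on the turntable, axis 58 mm from the turntable's axis, 90 degrees counter-clockwise (seen from above) from the squat jar. Top 131 mm above the worktop. Origin: centre of its underside.
- slim_jar_2: Slim round spice jar with a dark screw cap, 41 mm across, 105 mm tall, fixed in its collar on the turntable, axis 58 mm from the turntable's axis, opposite the squat jar. Top 131 mm above the worktop. Origin: centre of its underside.
- slim_jar_3: Slim round spice jar with a dark screw cap, 41 mm across, 105 mm tall, fixed in its collar on the turntable, axis 58 mm from the turntable's axis, 90 degrees clockwise (seen from above) from the squat jar. Top 131 mm above the worktop. Origin: centre of its underside.
- flat_tin: Loose bystander: flat round food tin, 86 mm across, 40 mm high, to the right of the caddy. Origin: centre of its underside.
- mug: Loose bystander: white mug with a handle, 80 mm across, 101 mm high, to the left of the caddy. Origin: centre of its underside.
- yoghurt: Loose bystander: yoghurt tub, 72 mm across, 71 mm high, to the right of the caddy. Origin: centre of its underside.

How it is judged:
By the outcome, as a careful person would: the job done as asked, in the order asked, and still so for the second after the job is handed in, while the arm keeps its last pose, push and grip.
It also fails if it takes over 54 s, if anything falls off the work surface, if the arm or the gripper's body presses on something with over 40 N, if the wrist force passes 120 N, or if a joint passes its speed limit or range.

## Robot

A 6-joint arm with a two-finger parallel gripper is mounted at the origin on a cart in front of the work surface, level with it; the furniture and walls round the work are solid. World frame = base frame: x ahead of the robot, y to its left, z up, the work surface at z = 0. Lengths are in m, angles in rad, forces in N, time in s.
With the tool pointing down it reaches from about 0.3 to 0.75 m from the base axis. Payload 8.5 kg.
Tool frame: the origin (TCP) lies at the very end of the fingers, on their centre line; the grasp point (between the pads) lies 19 mm behind it (arm.grip_point_offset is the z of the grasp point in the tool frame, in m); z points along the fingers, y is the line along which they close (so a half turn about z gives the same grasp; the last joint's range is limited). The gripper opens to 88 mm and grips with 3 to 60 N. Pads are 18 mm wide; open, the fingers measure 123 mm over their backs; the gripper's body (75 mm by 187 mm) begins 45 mm behind the grasp point.
Start: joints at [0.948, 0.381, 1.297, -0, 1.464, -0.215], TCP at [0.218, 0.505, 0.239] pointing down, gripper open.
Joint ranges: [-3.11, 3.11], [-0.89, 2.33], [0.22, 2.48], [-1.42, 4.56], [0.17, 2.85], [-2.88, 2.88]. Speed limits (rad/s): [2.39, 2.39, 3.14, 3.14, 3.14, 3.14].

## Interface

Orientations are given as a 3x3 rotation matrix whose columns are the frame's x, y, z axes.
In Python, from rig import arm gives the robot as it stands.
- The arm moves only by the tool move_arm, never from a script. Its argument "plan" is a list of rows, each a list of 4 numbers: the shift along the tool's x, y, z in m, then the turn about the tool's z in degrees. A call has exactly 8 rows; each row shifts and turns the commanded pose from where the row before left it, along the tool's axes as they then stand; what a row does not reach is not made up. A row lasts 1/8 s, in which the tool goes at most 62.5 mm and 10.7 degrees, less where a joint would pass 70% of its speed; a pose out of reach is approached as far as the arm can. A call is refused whole if a number of a shift passes 0.0625 or a number of a turn 10.7, either way. A call with a gripper value outside its range is refused whole. "jaw" is the opening, from 0 (shut) to 1 (fully open), set as the call begins (left out, the last holds). The fingers move at their own pace and stop on an object; the grip force is fixed at half the most. Time passes only in rows, so rows that do not move let the fingers close, or fill a call up. It gives the time, the measured TCP pose, the force, the opening and the grip force at its end, in the units of the state.
- arm.get_obs(): the state, without advancing time (a new reading comes with each control period).
- arm.capture(name): name is "scene" or "top"; returns a dict with "color" (420x560x3 uint8, red, green, blue), "depth" (420x560 float32, m along the optical axis (not along the pixel's ray), 0 where there is no reading), "K" (3x3 intrinsics, pixels), "k1" (the pictures are not rectified: a ray, as slopes to the right and down, at radius r is drawn at 1 + k1 r^2 times it, then the intrinsics apply), "world_from_camera" (4x4, takes a point from camera to world coordinates). Camera axes: x right, y down, z forward; pixel columns grow to the right and rows downward; lengths in m; the calibration is good to about 2 mm. A picture is of the moment at which its call begins.
- arm.sign_off(): hands the job in; it is judged then, once.
The state is a dict: "time": time; "joint_positions": joint angles; "qvel": joint speeds; "effort": joint torques, N m; "tcp_pos": TCP position; "tool_rot": TCP orientation; "wrist_force": force on the tool from outside, world axes, zero at the start; "ft_torque": the same for the moment, N m; "gripper_width": finger opening in m; "grip_force": force on a finger pad.
Only numpy, scipy, OpenCV 4.12 (cv2) and the standard library are available. Lean on these libraries where they do the work, as an engineer would, in place of code of your own. Each camera call takes 0.05 s, during which the arm holds its last target. There are 200 camera calls.

## Working session

There is one attempt and no reset: what is moved stays moved. The work goes in short steps, Python scripts to look and compute and a tool call to move; the robot and the scene stay as the last step left them, time stands still between calls to the robot, and variables do not carry over. Pictures are saved under pics/ and viewed, at most 10 in all, crops included, and the job is handed in when it is done.

Besides the shell and the picture viewer there is one more tool, called after "Call:" in YAML: its name, and indented under it one key for each argument. move_arm: Moves the arm, as the interface text tells. Its arguments: {"type":"object","properties":{"plan":{"type":"array","items":{"type":"array","items":{"type":"number"}}},"jaw":{"type":"number"}},"required":["plan"]}

```bash
ls; mkdir -p pics
cat > h.py <<'E'
import numpy as np, cv2
from rig import arm
def cloud(c):
    d=c["depth"];K=c["K"];k1=c["k1"];h,w=d.shape
    v,u=np.mgrid[:h,:w].astype(float)
    p=cv2.undistortPoints(np.stack([u.ravel(),v.ravel()],1)[:,None],K,np.array([k1,0,0,0.]))[:,0]
    P=np.c_[p*d.ravel()[:,None],d.ravel()]
    T=c["world_from_camera"]
    W=(P@T[:3,:3].T+T[:3,3]).reshape(h,w,3); W[d==0]=np.nan
    return W
E
python3 - <<'E'
from h import *
o=arm.get_obs();print(o["tool_rot"].round(3) if hasattr(o["tool_rot"],'round') else o["tool_rot"],o["tcp_pos"],o["gripper_width"])
for n in("scene","top"):
    c=arm.capture(n);cv2.imwrite(f"pics/{n}0.png",c["color"][:,:,::-1]);np.save(f"{n}0.npy",cloud(c));print(c["world_from_camera"].round(3),c["k1"])
E
```

```text
pics
[[-0.918  0.397 -0.001]
 [ 0.397  0.918 -0.001]
 [ 0.    -0.001 -1.   ]] [0.21794991 0.50466526 0.23815649] 0.08783718449291712
[[ 0.424 -0.344  0.838 -0.469]
 [-0.906 -0.163  0.391 -0.521]
 [ 0.002 -0.925 -0.381  0.637]
 [ 0.     0.     0.     1.   ]] -0.10436176139467879
[[-1.000e-03 -9.880e-01  1.550e-01  4.200e-01]
 [-1.000e+00  1.000e-03  5.000e-03  8.000e-03]
 [-5.000e-03 -1.550e-01 -9.880e-01  1.355e+00]
 [ 0.000e+00  0.000e+00  0.000e+00  1.000e+00]] -0.12495889114527639
```

View pics/scene0.png

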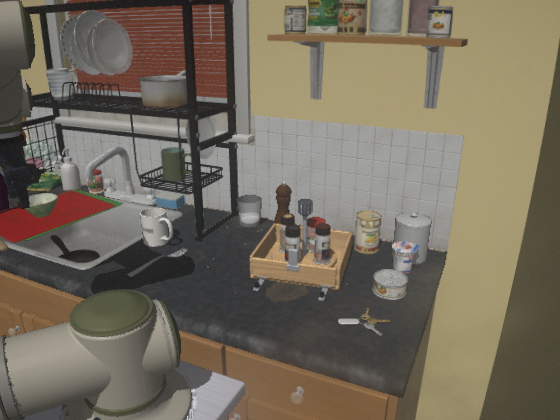

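View pics/top0.png

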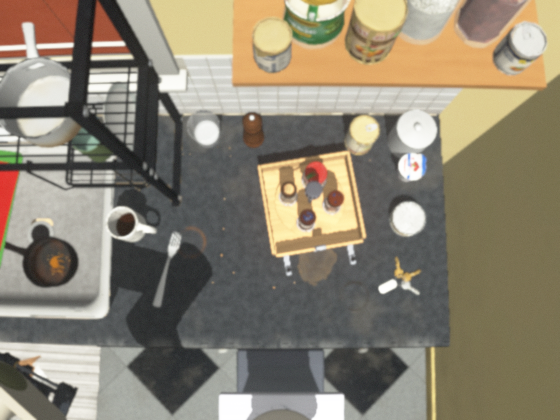

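The scene view shows the caddy with its front closed. In the top view the caddy's corners are at about (258,165), (352,152), (365,240) and (274,255). The knob is near (314,190), the tab near (319,248), and the red squat jar near (317,172), towards the back.

Run:
```python
from h import *
W=np.load("top0.npy");im=cv2.imread("pics/top0.png")
sub=np.zeros(W.shape[:2],bool);sub[140:290,245:375]=1
z=W[...,2]
m=sub&(z>.055)&(z<.08)
r=cv2.minAreaRect(W[m][:,:2].astype(np.float32)*1000);print("walls",r,cv2.boxPoints(r).round())
k=sub&(z>.178)&(z<.2);P=W[k];print("knob",k.sum(),np.median(P,0),P.min(0),P.max(0))
r=cv2.minEnclosingCircle(P[:,:2].astype(np.float32)*1000);print(r)
for n,lo,hi in(("131",.125,.138),("112",.105,.118)):
    mm=(sub&(z>lo)&(z<hi)).astype(np.uint8);q,l,s,c=cv2.connectedComponentsWithStats(mm)
    for i in range(1,q):
        if s[i,4]>15: p=W[l==i];print(n,s[i,4],c[i].round(),p.mean(0).round(3),im[l==i].mean(0).round())
t=sub&(z>.09)&(z<.12)
for p,v,u in zip(W[t],*np.nonzero(t)):
    if v>236: print(u,v,p.round(4))
for n,c in(("mug",(125,224)),("tin",(408,219)),("yog",(412,167))): print(n,W[c[1],c[0]].round(3))
S=np.load("scene0.npy");k=np.zeros(S.shape[:2],bool);k[180:300,240:360]=1
k&=(S[...,2]>.152)&(S[...,2]<.2)&(S[...,0]<.75)&(S[...,0]>.4);P=S[k];print("sceneknob",len(P),P.mean(0),P.min(0),P.max(0))
c=cv2.imread("pics/top0.png")[135:285,240:390];cv2.imwrite("pics/crop_top.png",cv2.resize(c,(600,600),interpolation=2))
```

```text
walls ((649.943359375, -75.49229431152344), (318.2781066894531, 299.4016418457031), 89.90126037597656) [[ 500. -234.]
 [ 799. -235.]
 [ 800.   83.]
 [ 501.   84.]]
knob 246 [ 0.64439908 -0.0711804   0.18844249] [ 0.62618128 -0.09156754  0.17893437] [ 0.66636471 -0.05187386  0.19758893]
((645.7966918945312, -71.7677001953125), 20.876394271850586)
131 209 [288. 188.] [ 0.657 -0.014  0.13 ] [104. 145. 175.]
131 213 [335. 198.] [ 0.634 -0.128  0.13 ] [ 66.  86. 138.]
131 215 [308. 216.] [ 0.589 -0.06   0.131] [ 83.  87. 113.]
112 38 [364. 141.] [ 0.781 -0.206  0.108] [167. 224. 237.]
112 374 [316. 171.] [ 0.703 -0.082  0.111] [ 68.  83. 178.]
112 22 [320. 247.] [ 0.517 -0.092  0.108] [216. 217. 217.]
319 245 [ 0.5221 -0.0888  0.1048]
320 245 [ 0.5218 -0.0909  0.1083]
321 245 [ 0.5221 -0.0936  0.1048]
322 245 [ 0.5223 -0.0963  0.1022]
323 245 [ 0.5222 -0.0986  0.1037]
324 245 [ 0.5219 -0.1007  0.1072]
325 245 [ 0.5222 -0.1034  0.104 ]
316 246 [ 0.52   -0.0817  0.1016]
317 246 [ 0.52   -0.0841  0.1018]
318 246 [ 0.5198 -0.0864  0.1039]
319 246 [ 0.5196 -0.0886  0.1067]
320 246 [ 0.5196 -0.
[... 539 characters left out ...]
3 -0.1033  0.1046]
316 248 [ 0.5148 -0.0813  0.1057]
317 248 [ 0.5149 -0.0839  0.104 ]
318 248 [ 0.5148 -0.0862  0.1057]
319 248 [ 0.5147 -0.0885  0.1066]
320 248 [ 0.5149 -0.0911  0.1044]
321 248 [ 0.5147 -0.0934  0.1062]
322 248 [ 0.5145 -0.0956  0.1089]
323 248 [ 0.5147 -0.0983  0.1062]
324 248 [ 0.515  -0.101   0.1029]
316 249 [ 0.5128 -0.0818  0.0995]
317 249 [ 0.5125 -0.0838  0.1045]
318 249 [ 0.5122 -0.086   0.1083]
319 249 [ 0.512  -0.0882  0.1105]
320 249 [ 0.5132 -0.0919  0.0949]
mug [0.582 0.409 0.035]
tin [ 0.594 -0.325  0.041]
yog [ 0.724 -0.333  0.072]
sceneknob 232 [ 0.6349668  -0.07871153  0.17545678] [ 0.62306621 -0.09488747  0.15292742] [ 0.66336043 -0.05676458  0.19068487]
```

View pics/crop_top.png

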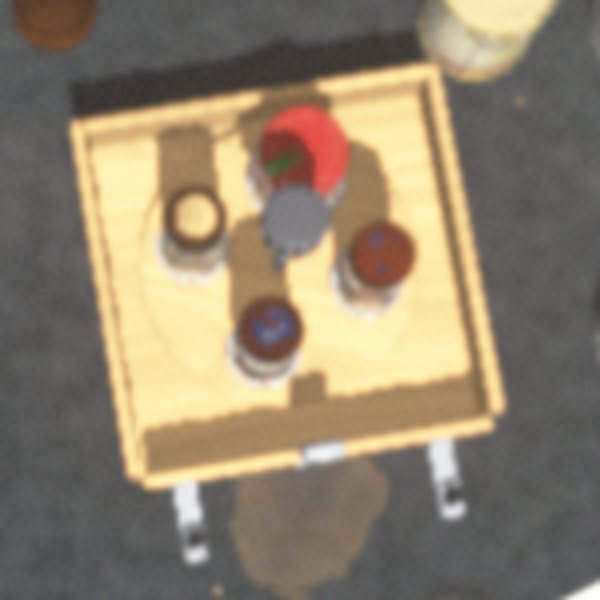

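The crop shows the red squat jar at about (300,145), facing back, the knob at (297,218) and the tab at (322,453). The caddy is yawed about +9.4° with its axis at (0.646, -0.0715). The jar stands at about -11°, so the turn needed is about 160° clockwise.

Call:
move_arm:
  plan:
    - [-0.045,-0.0375,0,0]
    - [-0.045,-0.0375,0,0]
    - [-0.045,-0.0375,0,0]
    - [-0.045,-0.0375,0,0]
    - [-0.045,-0.0375,0,0]
    - [-0.045,-0.0375,0,0]
    - [-0.045,-0.0375,0,0]
    - [-0.045,-0.0375,0,0]
  jaw: 0.65

```text
time: 1.1
tcp_pos: [0.4301, 0.0848, 0.2387]
tool_rot: [[-0.918, 0.397, -0.0], [0.397, 0.918, 0.0], [0.0, 0.0, -1.0]]
wrist_force: [0.1, 0.0, 0.4]
gripper_width: 0.0571
grip_force: 0.0
```

Call:
move_arm:
  plan:
    - [-0.0385,-0.032,0,0]
    - [-0.0385,-0.032,0,0]
    - [-0.0385,-0.032,0,0]
    - [-0.0385,-0.032,0,0]
    - [0,0,0,-8.2]
    - [0,0,0,-8.2]
    - [0,0,0,-8.2]
    - [0,0,0,-8.2]

```text
time: 2.1
tcp_pos: [0.5201, -0.0918, 0.2384]
tool_rot: [[-0.986, -0.169, -0.001], [-0.169, 0.986, 0.0], [0.001, 0.0, -1.0]]
wrist_force: [0.0, -0.4, 0.7]
gripper_width: 0.0569
grip_force: 0.0
```

Call:
move_arm:
  plan:
    - [0,0,0.02,0]
    - [0,0,0.02,0]
    - [0,0,0.02,0]
    - [0,0,0.02,0]
    - [0,0,0.01,0]
    - [0,0,0,0]
    - [0,0,0,0]
    - [0,0,0,0]

```text
time: 3.1
tcp_pos: [0.5205, -0.092, 0.1494]
tool_rot: [[-0.986, -0.164, 0.001], [-0.164, 0.986, -0.0], [-0.001, -0.001, -1.0]]
wrist_force: [-0.1, 0.4, -0.3]
gripper_width: 0.0572
grip_force: 0.0
```

```bash
cat > st.py <<'E'
from h import *
import sys
o=arm.get_obs();R=np.array(o["tool_rot"]);p=np.array(o["tcp_pos"])
O=np.array([.646,-.0715]);a=np.radians(9.4);E=np.array([[np.cos(a),np.sin(a)],[-np.sin(a),np.cos(a)]])
print("t",round(o["time"],2),"tcp",p.round(4),"caddy mm",(E@(p[:2]-O)*1000).round(1),"yaw y",np.degrees(np.arctan2(R[1,1],R[0,1])).round(2),"z",R[:,2].round(3),"q",np.round(o["joint_positions"],2),"F",np.round(o["wrist_force"],1),"w",round(o["gripper_width"],4),"g",o["grip_force"])
E
python3 st.py
```

```text
t 3.1 tcp [ 0.5205 -0.092   0.1494] caddy mm [-127.2    0.3] yaw y 99.44 z [ 0.001 -0.    -1.   ] q [-0.4   0.43  1.5  -0.    1.21 -2.13] F [-0.1  0.4 -0.3] w 0.0572 g 0.0
```

Call:
move_arm:
  plan:
    - [0,0,0.015,0]
    - [0,0,0.015,0]
    - [0,0,0.015,0]
    - [0,0,0.015,0]
    - [0,0,0.015,0]
    - [0,0,0,0]
    - [0,0,0,0]
    - [0,0,0,0]

```text
time: 4.1
tcp_pos: [0.5205, -0.092, 0.0743]
tool_rot: [[-0.986, -0.164, 0.001], [-0.164, 0.986, -0.0], [-0.001, -0.001, -1.0]]
wrist_force: [0.4, -0.1, -0.5]
gripper_width: 0.0572
grip_force: 0.0
```

```bash
python3 st.py
python3 - <<'E'
from h import *
c=arm.capture("scene");cv2.imwrite("pics/s1.png",cv2.resize(c["color"][200:320,230:390,::-1],(800,600),interpolation=2))
E
```

```text
t 4.1 tcp [ 0.5205 -0.092   0.0743] caddy mm [-127.1    0.3] yaw y 99.44 z [ 0.001 -0.    -1.   ] q [-0.4   0.52  1.59 -0.    1.02 -2.13] F [ 0.4 -0.1 -0.5] w 0.0572 g 0.0
```

View pics/s1.png

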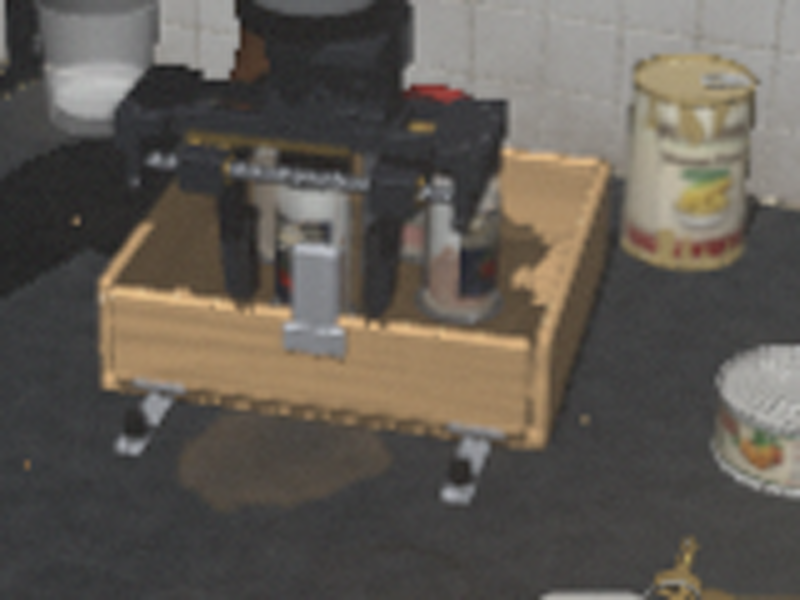

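The fingers, at (240,280) and (380,290), straddle the tab at (315,285). I'll shift 2 mm outward and close.

Call:
move_arm:
  plan:
    - [0.002,0,0,0]
    - [0,0,0,0]
    - [0,0,0,0]
    - [0,0,0,0]
    - [0,0,0,0]
    - [0,0,0,0]
    - [0,0,0,0]
    - [0,0,0,0]

```text
time: 5.15
tcp_pos: [0.5183, -0.0922, 0.0738]
tool_rot: [[-0.986, -0.164, 0.0], [-0.164, 0.986, -0.0], [-0.0, -0.0, -1.0]]
wrist_force: [-0.3, 0.4, -0.5]
gripper_width: 0.0571
grip_force: 0.0
```

Call:
move_arm:
  plan:
    - [0,0,0,0]
    - [0,0,0,0]
    - [0,0,0,0]
    - [0,0,0,0]
    - [0,0,0,0]
    - [0,0,0,0]
    - [0,0,0,0]
    - [0,0,0,0]
  jaw: 0

```text
time: 6.15
tcp_pos: [0.5194, -0.0955, 0.0738]
tool_rot: [[-0.987, -0.164, 0.003], [-0.164, 0.987, -0.006], [-0.002, -0.006, -1.0]]
wrist_force: [1.8, -16.9, -7.4]
gripper_width: 0.0255
grip_force: 30.0
```

```bash
python3 st.py
python3 - <<'E'
import numpy as np
r=81;th0=.05;x0,z0=r*np.sin(th0),r*np.cos(th0)
p=(0,0)
for th in np.linspace(th0,1.22,33)[1:]:
    q=(r*np.sin(th)-x0, z0-r*np.cos(th)); print("[%.1f,%.1f]"%(q[0]-p[0],q[1]-p[1]),end=" ");p=q
print(p)
E
```

```text
t 6.15 tcp [ 0.5194 -0.0955  0.0738] caddy mm [-128.8   -3. ] yaw y 99.42 z [ 0.003 -0.006 -1.   ] q [-0.4   0.52  1.6  -0.    1.02 -2.14] F [  1.8 -16.9  -7.4] w 0.0255 g 30.029499654192477
[3.0,0.2] [2.9,0.3] [2.9,0.4] [2.9,0.5] [2.9,0.6] [2.9,0.7] [2.8,0.8] [2.8,0.9] [2.8,1.0] [2.7,1.1] [2.7,1.2] [2.6,1.3] [2.6,1.4] [2.5,1.5] [2.5,1.6] [2.4,1.7] [2.4,1.8] [2.3,1.9] [2.2,2.0] [2.1,2.0] [2.1,2.1] [2.0,2.2] [1.9,2.3] [1.8,2.3] [1.7,2.4] [1.6,2.5] [1.6,2.5] [1.5,2.6] [1.4,2.6] [1.3,2.7] [1.2,2.7] [1.1,2.8] (np.float64(72.01873515091953), np.float64(53.063465640392465))
```

Call:
move_arm:
  plan:
    - [0,-0.002,0,0]
    - [0,-0.002,0,0]
    - [0,0,0,0]
    - [0,0,0,0]
    - [0,0,0,0]
    - [0,0,0,0]
    - [0,0,0,0]
    - [0,0,0,0]

```text
time: 7.15
tcp_pos: [0.5188, -0.0959, 0.0737]
tool_rot: [[-0.986, -0.164, -0.0], [-0.164, 0.986, 0.0], [0.0, 0.0, -1.0]]
wrist_force: [0.4, 4.4, 0.7]
gripper_width: 0.0256
grip_force: 30.0
```

Call:
move_arm:
  plan:
    - [0.003,0,0.0002,0]
    - [0.003,0,0.0003,0]
    - [0.003,0,0.0004,0]
    - [0.003,0,0.0005,0]
    - [0.003,0,0.0006,0]
    - [0.003,0,0.0007,0]
    - [0.0028,0,0.0008,0]
    - [0.0028,0,0.0009,0]

```text
time: 8.15
tcp_pos: [0.4961, -0.0997, 0.0693]
tool_rot: [[-0.987, -0.164, 0.002], [-0.164, 0.987, 0.001], [-0.002, 0.0, -1.0]]
wrist_force: [4.2, 6.1, -1.5]
gripper_width: 0.0255
grip_force: 30.0
```

```bash
python3 st.py
```

```text
t 8.15 tcp [ 0.4961 -0.0997  0.0693] caddy mm [-152.5   -3.4] yaw y 99.42 z [ 0.002  0.001 -1.   ] q [-0.43  0.5   1.66  0.    0.98 -2.17] F [ 4.2  6.1 -1.5] w 0.0255 g 29.999781623482704
```

Call:
move_arm:
  plan:
    - [0.0028,0,0.001,0]
    - [0.0027,0,0.0011,0]
    - [0.0027,0,0.0012,0]
    - [0.0026,0,0.0013,0]
    - [0.0026,0,0.0014,0]
    - [0.0025,0,0.0015,0]
    - [0.0025,0,0.0016,0]
    - [0.0024,0,0.0017,0]

```text
time: 9.15
tcp_pos: [0.4757, -0.1031, 0.0586]
tool_rot: [[-0.987, -0.164, 0.002], [-0.164, 0.987, 0.0], [-0.002, 0.0, -1.0]]
wrist_force: [4.7, 7.2, -0.7]
gripper_width: 0.0258
grip_force: 30.0
```

Call:
move_arm:
  plan:
    - [0.0024,0,0.0018,0]
    - [0.0023,0,0.0019,0]
    - [0.0022,0,0.002,0]
    - [0.0021,0,0.002,0]
    - [0.0021,0,0.0021,0]
    - [0.002,0,0.0022,0]
    - [0.0019,0,0.0023,0]
    - [0.0018,0,0.0023,0]

```text
time: 10.15
tcp_pos: [0.4591, -0.1059, 0.0421]
tool_rot: [[-0.987, -0.164, 0.002], [-0.164, 0.987, 0.0], [-0.002, 0.0, -1.0]]
wrist_force: [4.1, 7.8, 0.4]
gripper_width: 0.0255
grip_force: 30.0
```

```bash
python3 st.py
```

```text
t 10.15 tcp [ 0.4591 -0.1059  0.0421] caddy mm [-190.    -3.4] yaw y 99.42 z [ 0.002  0.    -1.   ] q [-0.48  0.5   1.78  0.    0.85 -2.22] F [4.1 7.8 0.4] w 0.0255 g 29.999939929693937
```

Call:
move_arm:
  plan:
    - [0.0017,0,0.0024,0]
    - [0.0016,0,0.0025,0]
    - [0.0016,0,0.0025,0]
    - [0.0015,0,0.0026,0]
    - [0.0014,0,0.0026,0]
    - [0.0013,0,0.0027,0]
    - [0.0012,0,0.0027,0]
    - [0.0011,0,0.0028,0]

```text
time: 11.15
tcp_pos: [0.4493, -0.1078, 0.024]
tool_rot: [[-0.987, -0.163, 0.007], [-0.163, 0.987, -0.001], [-0.006, -0.002, -1.0]]
wrist_force: [0.7, 16.8, 44.8]
gripper_width: 0.0255
grip_force: 30.0
```

```bash
python3 st.py
```

```text
t 11.15 tcp [ 0.4493 -0.1078  0.024 ] caddy mm [-199.9   -3.7] yaw y 99.4 z [ 0.007 -0.001 -1.   ] q [-0.49  0.53  1.83  0.    0.78 -2.23] F [ 0.7 16.8 44.8] w 0.0255 g 30.016382709145546
```

Call:
move_arm:
  plan:
    - [0,0,-0.001,0]
    - [0,0,-0.001,0]
    - [0,0,0,0]
    - [0,0,0,0]
    - [0,0,0,0]
    - [0,0,0,0]
    - [0,0,0,0]
    - [0,0,0,0]

```text
time: 12.15
tcp_pos: [0.4492, -0.1077, 0.0243]
tool_rot: [[-0.987, -0.164, 0.005], [-0.164, 0.987, -0.0], [-0.005, -0.001, -1.0]]
wrist_force: [8.4, 13.0, 10.2]
gripper_width: 0.0258
grip_force: 30.0
```

Call:
move_arm:
  plan:
    - [0,0,0,0]
    - [0,0,0,0]
    - [0,0,0,0]
    - [0,0,0,0]
    - [0,0,0,0]
    - [0,0,0,0]
    - [0,0,0,0]
    - [0,0,0,0]
  jaw: 0.6

```text
time: 13.15
tcp_pos: [0.4473, -0.108, 0.0232]
tool_rot: [[-0.986, -0.164, -0.0], [-0.164, 0.986, 0.0], [0.0, 0.0, -1.0]]
wrist_force: [0.6, 0.2, -0.1]
gripper_width: 0.0524
grip_force: 0.0
```

```bash
python3 st.py
python3 - <<'E'
from h import *
c=arm.capture("scene");cv2.imwrite("pics/s2.png",cv2.resize(c["color"][200:320,230:390,::-1],(800,600),interpolation=2))
E
```

```text
t 13.15 tcp [ 0.4473 -0.108   0.0232] caddy mm [-202.    -3.6] yaw y 99.43 z [-0.  0. -1.] q [-0.5   0.53  1.83 -0.    0.78 -2.23] F [ 0.6  0.2 -0.1] w 0.0524 g 0.0
```

View pics/s2.png

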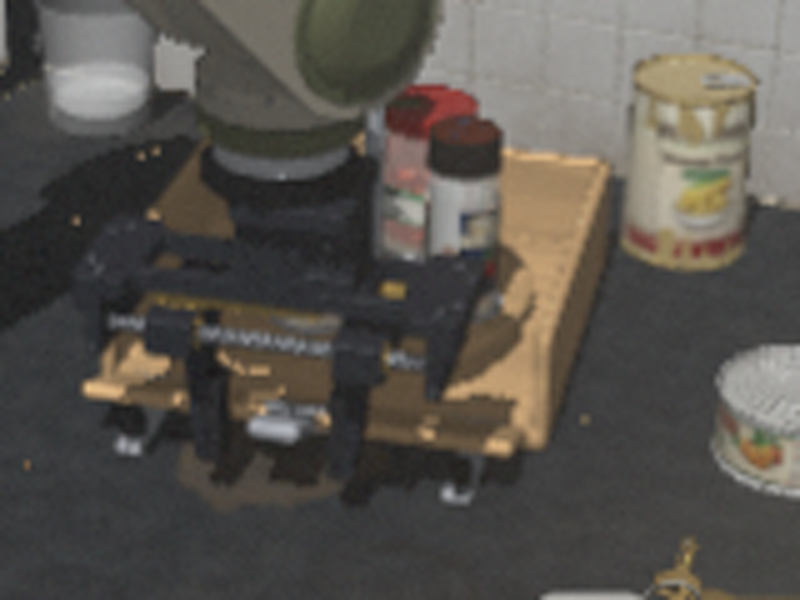

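The front rests on its brackets, with its edge running from (90,390) to (510,445) and the tab at (285,425). The fingers are free, so I'll rise and go over the knob.

Call:
move_arm:
  plan:
    - [0,0,-0.015,0]
    - [0,0,-0.025,0]
    - [0,0,-0.03,0]
    - [0,0,-0.03,0]
    - [0,0,-0.03,0]
    - [0,0,-0.03,0]
    - [0,0,-0.03,0]
    - [0,0,-0.01,0]

```text
time: 14.2
tcp_pos: [0.4476, -0.1082, 0.2244]
tool_rot: [[-0.986, -0.164, 0.002], [-0.164, 0.986, -0.001], [-0.002, -0.002, -1.0]]
wrist_force: [-0.7, -0.2, -1.1]
gripper_width: 0.0527
grip_force: 0.0
```

```bash
python3 st.py
python3 - <<'E'
from h import *
c=arm.capture("scene");W=cloud(c)
O=np.array([.646,-.0715]);a=np.radians(9.4)
d=W[...,:2]-O;x=d@[np.cos(a),np.sin(a)]*1000;y=d@[-np.sin(a),np.cos(a)]*1000;z=W[...,2]*1000
m=(abs(y)<100)&(x<-132)&(x>-225)&(z>12)&(z<70)
for lo in range(-225,-130,10):
    s=m&(x>=lo)&(x<lo+10)
    if s.sum()>3: print(lo+5,s.sum(),np.median(z[s]).round(1),y[s].min().round(),y[s].max().round())
E
```

```text
t 14.2 tcp [ 0.4476 -0.1082  0.2244] caddy mm [-201.7   -3.8] yaw y 99.44 z [ 0.002 -0.001 -1.   ] q [-0.5   0.24  1.56  0.    1.35 -2.23] F [-0.7 -0.2 -1.1] w 0.0527 g 0.0
-220 4 46.0 -14.0 -1.0
-210 38 45.2 -17.0 9.0
-200 9 44.9 -16.0 5.0
-190 9 41.5 -16.0 0.0
-180 133 31.4 -99.0 100.0
-170 161 31.2 -99.0 99.0
-160 60 29.0 -97.0 99.0
-150 49 25.1 -99.0 90.0
-140 46 20.9 -93.0 98.0
-130 19 18.5 -99.0 89.0
```

The measured slope of the panel gives about 1.2 rad, so it is on its stop. Next, the knob.

Call:
move_arm:
  plan:
    - [-0.025,0,0,0]
    - [-0.03,0,0,0]
    - [-0.03,0,0,0]
    - [-0.03,0,0,0]
    - [-0.03,0,0,0]
    - [-0.03,0,0,0]
    - [-0.027,0,0,0]
    - [0,0,0,0]
  jaw: 0.9

```text
time: 15.25
tcp_pos: [0.647, -0.0746, 0.2207]
tool_rot: [[-0.986, -0.165, -0.003], [-0.165, 0.986, 0.001], [0.003, 0.001, -1.0]]
wrist_force: [-0.1, -0.4, 0.1]
gripper_width: 0.0793
grip_force: 0.0
```

Call:
move_arm:
  plan:
    - [0,0,0.015,0]
    - [0,0,0.015,0]
    - [0,0,0.015,0]
    - [0,0,0.015,0]
    - [0,0,0.011,0]
    - [0,0,0,0]
    - [0,0,0,0]
    - [0,0,0,0]

```text
time: 16.25
tcp_pos: [0.6468, -0.075, 0.1528]
tool_rot: [[-0.986, -0.164, 0.001], [-0.164, 0.986, -0.0], [-0.001, -0.001, -1.0]]
wrist_force: [0.1, 0.2, 0.7]
gripper_width: 0.0792
grip_force: 0.0
```

```bash
python3 st.py
python3 - <<'E'
from h import *
c=arm.capture("scene");cv2.imwrite("pics/s3.png",cv2.resize(c["color"][190:310,230:390,::-1],(800,600),interpolation=2))
E
```

```text
t 16.25 tcp [ 0.6468 -0.075   0.1528] caddy mm [ 0.2 -3.6] yaw y 99.44 z [ 0.001 -0.    -1.   ] q [-0.3   0.62  1.13 -0.    1.39 -2.03] F [0.1 0.2 0.7] w 0.0792 g 0.0
```

View pics/s3.png

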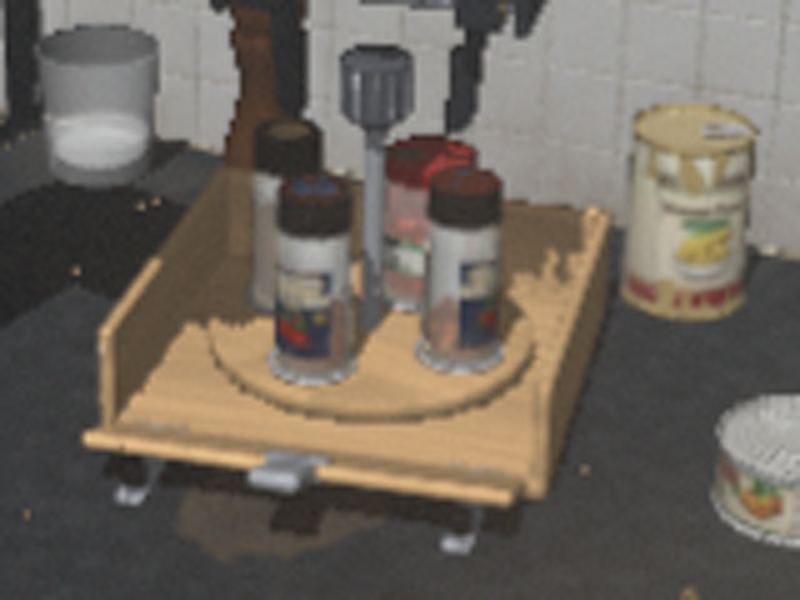

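The fingers, at (290,80) and (463,90), straddle the knob centred at (376,85), and the front is down. Closing now.

Call:
move_arm:
  plan:
    - [0,0,0,0]
    - [0,0,0,0]
    - [0,0,0,0]
    - [0,0,0,0]
    - [0,0,0,0]
    - [0,0,0,0]
    - [0,0,0,0]
    - [0,0,0,0]
  jaw: 0

```text
time: 17.3
tcp_pos: [0.6465, -0.0745, 0.1521]
tool_rot: [[-0.986, -0.164, -0.0], [-0.164, 0.986, 0.001], [0.0, 0.001, -1.0]]
wrist_force: [-0.8, 4.9, 1.2]
gripper_width: 0.0386
grip_force: 30.0
```

```bash
python3 st.py
```

```text
t 17.3 tcp [ 0.6465 -0.0745  0.1521] caddy mm [-0. -3.] yaw y 99.45 z [-0.     0.001 -1.   ] q [-0.3   0.62  1.13  0.    1.39 -2.03] F [-0.8  4.9  1.2] w 0.0386 g 29.99987372662872
```

Call:
move_arm:
  plan:
    - [0,0,0,3]
    - [0,0,0,5]
    - [0,0,0,6]
    - [0,0,0,6]
    - [0,0,0,6]
    - [0,0,0,6]
    - [0,0,0,5]
    - [0,0,0,3]

```text
time: 18.3
tcp_pos: [0.6465, -0.0744, 0.1521]
tool_rot: [[-0.86, 0.51, -0.0], [0.51, 0.86, 0.001], [0.001, 0.001, -1.0]]
wrist_force: [-0.3, 5.9, 0.8]
gripper_width: 0.0386
grip_force: 30.0
```

```bash
python3 st.py
```

```text
t 18.3 tcp [ 0.6465 -0.0744  0.1521] caddy mm [ 0.  -2.9] yaw y 59.34 z [-0.     0.001 -1.   ] q [-0.3   0.62  1.13  0.    1.39 -1.33] F [-0.3  5.9  0.8] w 0.0386 g 29.999080854468048
```

Forces are low, so I'll continue. That was 40°, with 120° left.

Call:
move_arm:
  plan:
    - [0,0,0,3]
    - [0,0,0,5]
    - [0,0,0,6]
    - [0,0,0,6]
    - [0,0,0,6]
    - [0,0,0,6]
    - [0,0,0,5]
    - [0,0,0,3]

```text
time: 19.3
tcp_pos: [0.6466, -0.0743, 0.1521]
tool_rot: [[-0.331, 0.944, 0.0], [0.944, 0.331, 0.001], [0.001, 0.001, -1.0]]
wrist_force: [0.4, 7.0, 1.7]
gripper_width: 0.0391
grip_force: 30.0
```

Call:
move_arm:
  plan:
    - [0,0,0,3]
    - [0,0,0,5]
    - [0,0,0,6]
    - [0,0,0,6]
    - [0,0,0,6]
    - [0,0,0,6]
    - [0,0,0,5]
    - [0,0,0,3]

```text
time: 20.3
tcp_pos: [0.6468, -0.0743, 0.1521]
tool_rot: [[0.353, 0.936, 0.001], [0.936, -0.353, 0.001], [0.001, 0.0, -1.0]]
wrist_force: [0.8, 5.9, -0.0]
gripper_width: 0.0389
grip_force: 30.0
```

Call:
move_arm:
  plan:
    - [0,0,0,3]
    - [0,0,0,5]
    - [0,0,0,6]
    - [0,0,0,6]
    - [0,0,0,6]
    - [0,0,0,6]
    - [0,0,0,5]
    - [0,0,0,3]

```text
time: 21.3
tcp_pos: [0.6469, -0.0744, 0.1522]
tool_rot: [[0.872, 0.49, 0.001], [0.49, -0.872, 0.001], [0.001, -0.0, -1.0]]
wrist_force: [0.6, 5.8, -0.6]
gripper_width: 0.0388
grip_force: 30.0
```

```bash
python3 st.py
python3 - <<'E'
from h import *
c=arm.capture("scene");cv2.imwrite("pics/s4.png",cv2.resize(c["color"][190:310,230:390,::-1],(800,600),interpolation=2));np.save("scene4.npy",cloud(c))
W=cloud(c);S0=np.load("scene0.npy")
# jar tops by camera-visible points: list clusters at cap heights
z=W[...,2]
for n,lo,hi in(("131",.122,.136),("112",.104,.118)):
    mm=((z>lo)&(z<hi)&(W[...,0]>.5)&(W[...,0]<.75)&(abs(W[...,1]+.075)<.11)).astype(np.uint8);q,l,s,cc=cv2.connectedComponentsWithStats(mm)
    for i in range(1,q):
        if s[i,4]>6: p=W[l==i];print(n,s[i,4],cc[i].round(),p.mean(0).round(4),p.min(0).round(4),p.max(0).round(4),c["color"][l==i].mean(0).round())
E
```

```text
t 21.3 tcp [ 0.6469 -0.0744  0.1522] caddy mm [ 0.4 -3. ] yaw y -60.66 z [ 0.001  0.001 -1.   ] q [-0.3   0.62  1.13  0.    1.39  0.76] F [ 0.6  5.8 -0.6] w 0.0388 g 29.999844669364393
131 31 [312. 216.] [ 0.6908 -0.077   0.1273] [ 0.6809 -0.087   0.122 ] [ 0.7028 -0.0681  0.1319] [51. 48. 46.]
131 101 [285. 220.] [ 0.6313 -0.0204  0.1288] [ 0.6149 -0.0379  0.1222] [0.659  0.0014 0.1328] [54. 47. 44.]
131 17 [304. 221.] [ 0.6423 -0.075   0.1298] [ 0.6384 -0.0798  0.1241] [ 0.6448 -0.07    0.1358] [120. 121. 125.]
131 105 [326. 225.] [ 0.6489 -0.1344  0.1284] [ 0.6317 -0.1523  0.1221] [ 0.6755 -0.1123  0.1323] [91. 79. 66.]
112 59 [309. 224.] [ 0.6743 -0.0764  0.111 ] [ 0.6385 -0.0859  0.1043] [ 0.7047 -0.0648  0.1176] [104. 103. 103.]
112 61 [284. 227.] [ 0.6237 -0.0231  0.111 ] [ 0.6139 -0.0386  0.1041] [0.6441 0.001  0.1179] [88. 85. 80.]
112 67 [325. 231.] [ 0.6407 -0.1346  0.1115] [ 0.6313 -0.1521  0.104 ] [ 0.6579 -0.1126  0.1178] [93. 89. 84.]
112 192 [299. 237.] [ 0.5831 -0.0856  0.1102] [ 0.5589 -0.1113  0.1043] [ 0.6139 -0.0577  0.114 ] [137.  64.  57.]
```

View pics/s4.png

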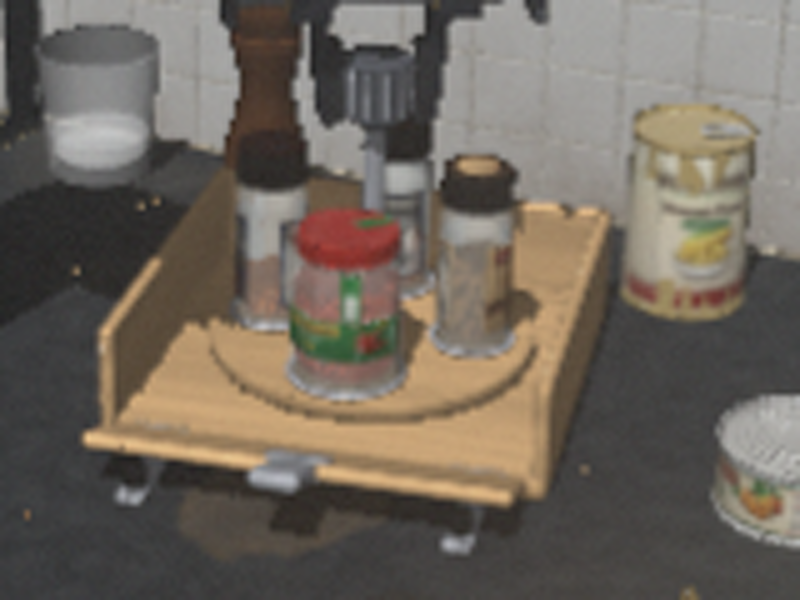

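The squat jar (345,300) now faces the front, its slim neighbours stand left and right, and the front is down. One finer check of the angle follows.

Run:
```python
from h import *
from scipy.optimize import least_squares
def fit(p,r):
    s=least_squares(lambda c:np.hypot(p[:,0]-c[0],p[:,1]-c[1])-r,p.mean(0)+[.01,.008],loss="soft_l1",f_scale=.001);return s.x
W=np.load("scene4.npy");z=W[...,2];P=W[np.isfinite(z)]
C={}
for n,g,r,lo,hi in(("sq",(.588,-.084),.0295,.09,.104),("s1",(.637,-.018),.0205,.112,.124),("s3",(.654,-.132),.0205,.112,.124)):
    q=P[(np.hypot(P[:,0]-g[0],P[:,1]-g[1])<r+.008)&(P[:,2]>lo)&(P[:,2]<hi)][:,:2];C[n]=fit(q,r);print(n,len(q),C[n].round(4))
v=C["s1"]-C["s3"];print("jar dir s1-s3",90-np.degrees(np.arctan2(v[1],v[0])) )
m=(C["s1"]+C["s3"])/2;d=m-C["sq"];print("axis",m,"sq dir",np.degrees(np.arctan2(d[1],d[0])),np.hypot(*d))
# caddy yaw from wall tops/panel
top0=np.load("top0.npy")
def line(q,name):
    c=cv2.fitLine(q.astype(np.float32)*1000,cv2.DIST_HUBER,0,.01,.01).ravel();print(name,len(q),np.degrees(np.arctan2(c[1],c[0])).round(2))
a=np.radians(9.4)
for nm,A in(("scene0",np.load("scene0.npy")),("scene4",W),("top0",top0)):
    O=m if nm!="top0" else np.array([.646,-.0715])
    Q=A[np.isfinite(A[...,2])];d=Q[:,:2]-O;x=d@[np.cos(a),np.sin(a)];y=d@[-np.sin(a),np.cos(a)];zz=Q[:,2]
    for s in(1,-1):
        k=(abs(y*s-.116)<.009)&(abs(x)<.095)&(zz>.0630)&(zz<.072);k2=k&(zz>.03)
        if k2.sum()>20: line(Q[k2][:,:2],nm+" side%d"%s)
    k=(abs(x-.103)<.009)&(abs(y)<.105)&(zz>.063)&(zz<.072)
    if k.sum()>20: line(Q[k][:,:2],nm+" back(-90)")
    k=(abs(x+.127)<.012)&(abs(y)<.105)&(zz>.03)&(zz<.06) if nm=="scene0" else (abs(x+.127)<.012)&(abs(y)<.105)&(zz>.062)&(zz<.072)
    if k.sum()>20 and nm!="scene4": line(Q[k][:,:2],nm+" front(-90)")
```

```text
sq 94 [ 0.593  -0.0818]
s1 60 [ 0.6378 -0.0167]
s3 63 [ 0.6559 -0.1317]
jar dir s1-s3 -8.97296365824711
axis [ 0.64685887 -0.07418986] sq dir 8.079877166370858 0.054400518939831846
scene0 side1 81 9.89
scene0 side-1 85 9.65
scene0 back(-90) 37 -81.24
scene0 front(-90) 790 -80.46
scene4 side1 79 9.55
scene4 side-1 84 9.51
scene4 back(-90) 39 -80.86
top0 side1 202 9.51
top0 side-1 180 9.59
top0 back(-90) 211 -81.18
top0 front(-90) 217 -80.62
```

Call:
move_arm:
  plan:
    - [0,0,0,-0.5]
    - [0,0,0,0]
    - [0,0,0,0]
    - [0,0,0,0]
    - [0,0,0,0]
    - [0,0,0,0]
    - [0,0,0,0]
    - [0,0,0,0]

```text
time: 22.35
tcp_pos: [0.6469, -0.0744, 0.1521]
tool_rot: [[0.866, 0.499, 0.001], [0.499, -0.866, 0.001], [0.001, -0.0, -1.0]]
wrist_force: [1.3, 5.9, -0.4]
gripper_width: 0.0391
grip_force: 30.0
```

```bash
python3 st.py; python3 -c "
from rig import arm
print(arm.sign_off())"
```

```text
t 22.35 tcp [ 0.6469 -0.0744  0.1521] caddy mm [ 0.4 -3. ] yaw y -60.04 z [ 0.001  0.001 -1.   ] q [-0.3   0.62  1.13  0.    1.39  0.75] F [ 1.3  5.9 -0.4] w 0.0391 g 30.000443402677774
the job is handed in; nothing more can be done
None
```

I lowered the front onto its stop and turned the squat jar to face straight out (within about 1° by camera), then handed the job in at 22.35 s with the knob still gripped; no verdict came back.

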